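# Set the rim gauge's telescoping arm to its mark and hold it

## Task

A pupil wants to centre her coil pot on the banding wheel under the rim gauge's pointer. Squeeze in the lock button on the gauge's sliding head, draw the telescoping arm out to its second long scale line (100 mm) at the mouth of the sleeve, and hold it there: the arm is sprung and runs back if let go, so finish while still gripping the head, with the arm standing still on the line. Leave the pot and everything else on the table where they stand and keep the pointer off the pot.

Things in the scene. Friction and masses are not known exactly. Their poses are not given: they have to be found in the camera images.
- rim_gauge: Rim gauge, fixed to the table: steel base 110 x 120 mm, upright post, and on it a level square aluminium sleeve 24 x 24 mm, axis 165 mm above the table, in which a telescoping arm slides. Origin under the post at table height, z up. The arm slides out along the gauge's own -y; own +x is the lock button's side. The sleeve's mouth is 125 mm in front of the post; the post's top is 201 mm high.
- sleeve_mouth (a point): Middle of the top edge of the sleeve's open end, 177 mm above the table: the scale on the arm is read here. Same axes as the gauge.
- boom_head: Sliding head on the arm's end: black block 30 mm wide (own x), 36 long (own y), 34 high; origin at its centre, axes as the gauge's. It slides out to own -y. The lock button is in the middle of its +x face, the -x face is plain: pinching these two from above squeezes the button in. A thin pointer rod reaches 82 mm ahead (own -y), then 38 mm down. At home the sleeve is 3 mm behind it.
- button_face (a point): Middle of the outer face of the lock button (20 mm along the arm, 14 mm high); it stands 6 mm proud of the head's side face, 21 mm from the head's centre, and goes in along its own -x.
- lock (a joint): How far the lock button is pressed in, m: 0 out, 0.005 fully in (1 mm still proud). Its spring takes 0.5 N to start and 2 N fully in. The arm is unlocked from home while it is more than 0.004 in; it locks at home only, not out on the travel.
- boom (a joint): How far the arm is drawn out, m: 0 home (start, locked by a catch), 0.13 end stop. A spring pulls it home: 2.5 N at home, 3.5 N at 0.10. The arm comes bare out of the sleeve, 14 mm wide; on its top are short lines every 10 mm and long ones, right across, at 50 and 100 mm; the value is the line standing at the sleeve's mouth. Wanted: second long line, 0.100.
- pointer_tip (a point): Lower end of the pointer's rubber tip, 80 mm ahead of the head's centre (own -y of the head) and 127 mm above the table.
- banding_wheel: Banding wheel (low turntable, standing fixed), top disc 200 mm across with a square fibre board 165 mm on it, whose top is 67 mm above the table, in front of the gauge's arm. Origin: centre of its foot.
- coil_pot: Clay pot of rolled coils, leather-hard, 116 mm across and about 46 mm high, loose on the board of the banding wheel, a little off centre; its rim lies below the pointer's path. Origin: centre of its underside. To be left alone.
- glaze_jar: Glass jar with a white cap, 60 mm across, 85 mm high, beside the gauge on the button's side. Origin: centre of its underside. To be left alone.
- slip_jar: Clay-coloured jar with a metal cap, 52 mm across, 70 mm high. Origin: centre of its underside. To be left alone.
- test_bowl: Fired bowl 84 mm across, 40 mm high, beside the gauge. Origin: centre of its underside. To be left alone.
- needle_tool: Needle tool with a wooden handle 12 mm thick, 153 mm long, lying near the arm. To be left alone.
- loop_tool: Loop tool with a wooden handle 13 mm thick, 192 mm long, lying near the arm. To be left alone.
- clay_cutter: Steel ring cutter 80 mm across, 30 mm high, on the right of the table. To be left alone.
- pinch_pot: Small dry pinch pot 68 mm across, 45 mm high, on the right of the table. To be left alone.

How it is judged:
By the outcome, as a careful person would: the job done as asked, in the order asked, and still so for the second after the job is handed in, while the arm keeps its last pose, push and grip.
It also fails if it takes over 35 s, if anything falls off the work surface, if the arm or the gripper's body presses on something with over 40 N, if the wrist force passes 120 N, or if a joint passes its speed limit or range.

## Robot

A 6-joint arm with a two-finger parallel gripper is mounted at the origin on the work surface. World frame = base frame: x ahead of the robot, y to its left, z up, the work surface at z = 0. Lengths are in mm, angles in degrees, forces in N, time in s.
With the tool pointing down it reaches from about 300 to 850 mm from the base axis. Payload 4.2 kg.
Tool frame: the origin (TCP) lies between the finger pads; the fingertips stand 22 mm ahead of it and the grasp point (between the pads) lies 3 mm ahead of it; z points along the fingers, y is the direction in which the jaws open and shut (so a half turn about z gives the same grasp; the last joint's range is limited). The gripper opens to 91 mm and grips with 3 to 60 N. Pads are 32 mm wide; open, the fingers measure 118 mm over their backs; the gripper's body (76 mm by 178 mm) begins 60 mm behind the grasp point.
Start: joints at [-75, 18.312, 89.639, -0, 72.044, -1.146], TCP at [159.901, -552.334, 235.976] pointing down, gripper open.
Joint ranges: [-177.97, 177.97], [-48.28, 115.42], [12.27, 149.76], [-77.06, 257.06], [2.81, 150.46], [-146.56, 146.56]. Speed limits (degrees/s): [147.25, 147.25, 180, 180, 180, 180].

## Interface

Orientations are given as [roll, pitch, yaw] about the fixed x, y, z axes, in that order (R = Rz(yaw) Ry(pitch) Rx(roll)).
In Python, from workcell import telemetry, cams, env gives the robot as it stands.
- The arm moves only by the shell command python3 -m inch 'ROWS' [FORCE]. ROWS is JSON, a list of rows, each an object of numbers: "x", "y", "z": the shift along the tool's x, y, z in cm; "yaw": the turn about the tool's z in units of 5 degrees (1.0 is 5 degrees); "gripper": the gripper's target within -1 to 1 (fully open at 1, half-way at 0, shut at -1). A call has 1 to 12 rows; each row shifts and turns the commanded pose from where the row before left it, along the tool's axes as they then stand; what a row does not reach is not made up. A row lasts 1/12 s, in which the tool goes at most 41.7 mm and 7.16 degrees, less where a joint would pass 70% of its speed; a pose out of reach is approached as far as the arm can. A call is refused whole if a number of a shift passes 4.17 or a number of a turn 1, either way. A call with a gripper value outside its range is refused whole. The fingers move at their own pace and stop on an object; FORCE is the grip in N (left out, the last holds). Time passes only in rows, so rows that do not move let the fingers close. It gives the time, the measured TCP pose, the force and the opening at its end, in the units of the state.
- telemetry.state(): the state, without advancing time (a new reading comes with each control period).
- cams.grab_frame(name): name is "side" or "top" or "wrist"; returns a dict with "pixels" (400x640x3 uint8, red, green, blue), "mtx" (3x3 intrinsics, pixels), "distortion" ([k1, k2, p1, p2, k3] as OpenCV has them; the pictures are not rectified), "rvec" (rotation vector, rad) and "tvec" (3), from world to camera coordinates, as OpenCV has them. Camera axes: x right, y down, z forward; pixel columns grow to the right and rows downward; lengths in mm; the calibration is good to about 2 mm. A picture is of the moment at which its call begins. There is no depth.
- env.job_done(): hands the job in, once; it reports no verdict.
The state is a dict: "time_s": time; "qpos": joint angles; "qvel": joint speeds; "effort": joint torques, N m; "ee_pos": TCP position; "ee_rot": TCP orientation; "force": force on the tool from outside, world axes, zero at the start; "torque": the same for the moment, N m; "gripper_width": finger opening in mm.
Only numpy, scipy, OpenCV 4.12 (cv2) and the standard library are available. Lean on these libraries where they do the work, as an engineer would, in place of code of your own. Each camera call takes 0.05 s, during which the arm holds its last target. There are 200 camera calls.

## Working session

There is one attempt and no reset: what is moved stays moved. The work goes in short steps, Python scripts to look and compute and a shell command to move; the robot and the scene stay as the last step left them, time stands still between calls to the robot, and variables do not carry over. Pictures are saved under pics/ and viewed, about 8 in all and at most 12, crops included, and the job is handed in when it is done.

```bash
mkdir -p pics; cat > h.py <<'E'
import numpy as np, cv2
from workcell import telemetry, cams, env
def grab(n,name):
    f=cams.grab_frame(n); cv2.imwrite(f'pics/{name}.png',f['pixels'][:,:,::-1]); np.savez(f'pics/{name}.npz',**{k:np.array(v) for k,v in f.items()}); return f
def load(name): return dict(np.load(f'pics/{name}.npz'))
def px(f,uv,z):
    "pixel -> world point at height z"
    R=cv2.Rodrigues(np.array(f['rvec'],float))[0]; t=np.array(f['tvec'],float).ravel()
    n=cv2.undistortPoints(np.array(uv,float).reshape(1,1,2),np.array(f['mtx']),np.array(f['distortion'])).ravel()
    d=R.T@np.array([n[0],n[1],1]); c=-R.T@t
    return c+d*(z-c[2])/d[2]
def proj(f,P):
    return cv2.projectPoints(np.array(P,float).reshape(-1,1,3),np.array(f['rvec']),np.array(f['tvec']),np.array(f['mtx']),np.array(f['distortion']))[0].reshape(-1,2)
E
python3 -c "
from h import *
a=grab('top','t0');b=grab('side','s0')
print(telemetry.state())
"
```

```text
{'time_s': 0.1, 'qpos': array([-7.49996072e+01,  1.83487627e+01,  8.96982654e+01,  9.49334286e-04,
        7.20433270e+01, -1.14849997e+00]), 'qvel': array([-0.02088422, -0.05574152, -0.22105558, -0.01921395,  0.07156436,
        0.0241462 ]), 'effort': array([ 3.06650727e-04, -4.13332987e+01, -2.32510167e+01,  7.29508116e-02,
        4.22026694e-02, -4.36060225e-05]), 'ee_pos': array([ 159.80358474, -551.92819149,  235.20425026]), 'ee_rot': array([-1.79909681e+02, -2.71350389e-03,  1.61485972e+01]), 'force': array([-0.11230025, -0.00613854, -0.25478656]), 'torque': array([ 0.04219579, -0.02888395,  0.02502252]), 'gripper_width': 91.09623759114905}
```

View pics/t0.png

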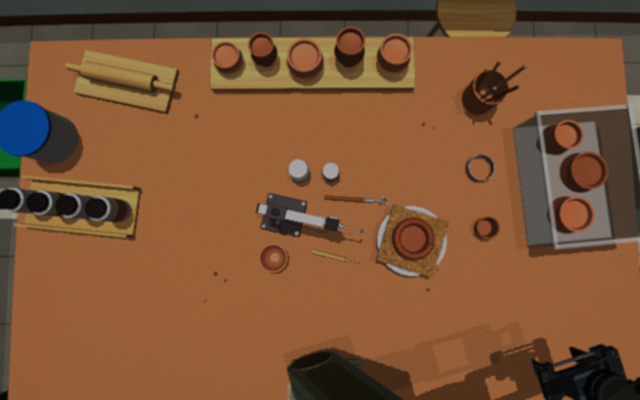

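View pics/s0.png

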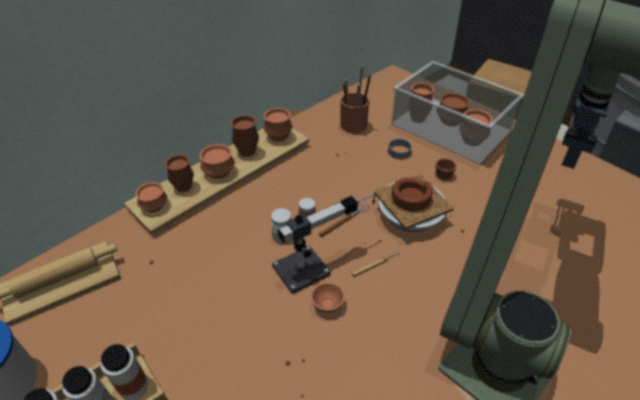

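The top view shows the gauge with its post near (285,212), the sleeve running right to a black head at about (332,224), and the wheel with the pot at (413,240). The jars at (299,171) and (331,172) are on the button side. Next I'll zoom in and convert pixels to positions.

```bash
python3 -c "
from h import *
f=load('t0')
im=f['pixels'][180:270,245:375,::-1]
cv2.imwrite('pics/t0c.png',cv2.resize(im,None,fx=6,fy=6,interpolation=cv2.INTER_CUBIC))
for uv,z in [((285,212),201),((325,222),177),((333,224),182),((262,209),177),((299,171),85),((331,172),70),((413,239),113),((342,223),165)]: print(uv,z,px(f,uv,z).round(1))
"
```

```text
(285, 212) 201 [522.2  98.4 201. ]
(325, 222) 177 [497.5  -1.4 177. ]
(333, 224) 182 [492.2 -21.7 182. ]
(262, 209) 177 [531.3 160.2 177. ]
(299, 171) 85 [643.6  72.5  85. ]
(331, 172) 70 [642.6 -17.7  70. ]
(413, 239) 113 [ 452.1 -238.9  113. ]
(342, 223) 165 [495.  -45.2 165. ]
```

View pics/t0c.png

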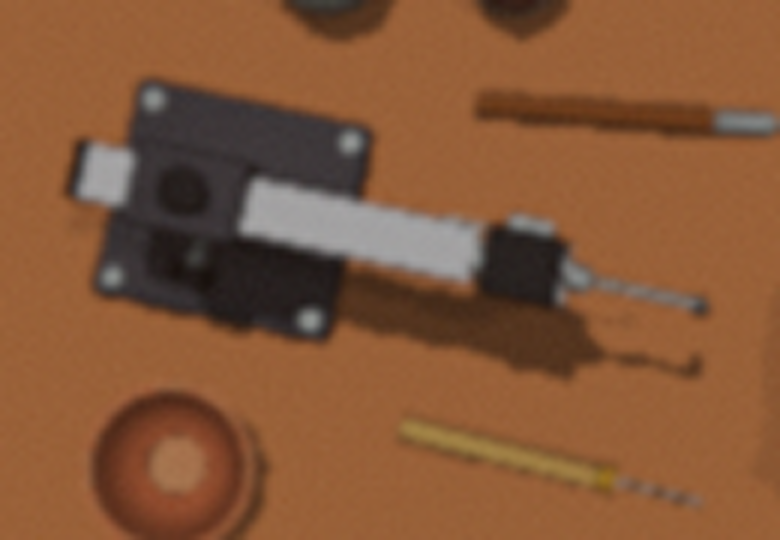

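Crop: the post top is at crop (183,190), the sleeve mouth at (478,251), the head top at (523,263), the light button at (530,225), and the pointer tip end at (702,305).

```bash
python3 -c "
from h import *
f=load('t0'); s=load('s0')
P={}
for n,uv,z in [('post',(183,190),201),('mouth',(478,251),177),('back',(85,173),177),('head',(523,263),182),('btn',(530,222),165),('tip',(702,305),150)]:
    P[n]=px(f,(245+(uv[0]+.5)/6-.5,180+(uv[1]+.5)/6-.5),z); print(n,P[n].round(1))
d=P['mouth']-P['post'];print(np.hypot(*d[:2]),np.degrees(np.arctan2(d[1],d[0])))
d=P['tip']-P['head'];print(np.hypot(*d[:2]),np.degrees(np.arctan2(d[1],d[0])))
d=P['mouth']-P['back'];print(np.hypot(*d[:2]),np.degrees(np.arctan2(d[1],d[0])))
print(proj(s,[P['head'],P['mouth'],P['post'],P['tip']]))
"; cat > /dev/null
```

```text
post [524.2 123.3 201. ]
mouth [499.    0.5 177. ]
back [532.9 168.6 177. ]
head [493.7 -18.6 182. ]
btn [511.7 -21.8 165. ]
tip [475.8 -96.8 150. ]
125.28020103573171 -101.61015504497492
80.26219238278992 -102.90155708283302
171.39983387770326 -101.40894537148428
[[348.60483524 199.32064918]
 [341.75404404 203.451084  ]
 [298.45219269 216.15897577]
 [373.4991718  197.16379933]]
```

Checks: post to mouth comes out at 125.3 mm (125 given) and head to tip at 80.3 mm (80 given). The pull direction is about -101.6°, so the gauge's yaw is -11.6° and the tool yaw I need is 78.4°. The head centre is near (494.8, -20.1). I'll turn the tool first.

```bash
python3 -m inch '[{"yaw":-1,"gripper":1},{"yaw":-1,"gripper":1},{"yaw":-1,"gripper":1},{"yaw":-1,"gripper":1},{"yaw":-1,"gripper":1},{"yaw":-1,"gripper":1},{"yaw":-1,"gripper":1},{"yaw":-1,"gripper":1},{"yaw":-1,"gripper":1},{"yaw":-1,"gripper":1},{"yaw":-1,"gripper":1},{"yaw":-1,"gripper":1}]' 20
cat >> h.py <<'E'
def go(x,y,z,yaw):
    "remaining shift in tool axes (cm), yaw in 5 deg units"
    from scipy.spatial.transform import Rotation as Ro
    s=telemetry.state(); R=Ro.from_euler('xyz',s['ee_rot'],degrees=True).as_matrix()
    print('pos',s['ee_pos'].round(1),'rot',s['ee_rot'].round(2),'q',s['qpos'].round(0),'F',s['force'].round(1),'w',round(s['gripper_width'],1),'t',s['time_s'])
    print('go cm',(R.T@(np.array([x,y,z])-s['ee_pos'])/10).round(2),'yaw',round(-((yaw-s['ee_rot'][2]))/5,2))
E
python3 -c "
from h import *
go(496,-20.3,236,78.4)"
```

```text
pos [ 159.8 -551.9  235.2] rot [-179.91   -0.     16.15] q [-75.  18.  90.   0.  72.  -1.] F [-0.1 -0.  -0.3] w 91.1 t 0.1
go cm [ 4.708e+01 -4.171e+01 -1.000e-02] yaw -12.45invalid input
```

```bash
python3 -m inch '[{"x":0,"y":0,"z":0,"yaw":-1,"gripper":1},{"x":0,"y":0,"z":0,"yaw":-1,"gripper":1},{"x":0,"y":0,"z":0,"yaw":-1,"gripper":1},{"x":0,"y":0,"z":0,"yaw":-1,"gripper":1},{"x":0,"y":0,"z":0,"yaw":-1,"gripper":1},{"x":0,"y":0,"z":0,"yaw":-1,"gripper":1},{"x":0,"y":0,"z":0,"yaw":-1,"gripper":1},{"x":0,"y":0,"z":0,"yaw":-1,"gripper":1},{"x":0,"y":0,"z":0,"yaw":-1,"gripper":1},{"x":0,"y":0,"z":0,"yaw":-1,"gripper":1},{"x":0,"y":0,"z":0,"yaw":-1,"gripper":1},{"x":0,"y":0,"z":0,"yaw":-1,"gripper":1}]' 20
python3 -c "
from h import *
go(496,-20.3,236,78.4)"
```

```text
time_s: 1.1
ee_pos: [159.8, -552.0, 235.5]
ee_rot: [-180.0, -0.1, 76.4]
force: [0.5, -1.2, 0.8]
gripper_width: 91.6
pos [ 159.8 -552.   235.5] rot [-1.7997e+02 -5.0000e-02  7.6390e+01] q [-75.  18.  90.  -0.  72. -61.] F [ 0.5 -1.2  0.8] w 91.6 t 1.1
go cm [ 5.959e+01  2.016e+01 -1.000e-02] yaw -0.4
```

```bash
python3 -m inch '[{"x":0,"y":0,"z":0,"yaw":-0.45,"gripper":1},{"x":3.1,"y":1.17,"z":0,"yaw":0,"gripper":1},{"x":3.1,"y":1.17,"z":0,"yaw":0,"gripper":1},{"x":3.1,"y":1.17,"z":0,"yaw":0,"gripper":1},{"x":3.1,"y":1.17,"z":0,"yaw":0,"gripper":1},{"x":3.1,"y":1.17,"z":0,"yaw":0,"gripper":1},{"x":3.1,"y":1.17,"z":0,"yaw":0,"gripper":1},{"x":3.1,"y":1.17,"z":0,"yaw":0,"gripper":1},{"x":3.1,"y":1.17,"z":0,"yaw":0,"gripper":1},{"x":3.1,"y":1.17,"z":0,"yaw":0,"gripper":1},{"x":3.1,"y":1.17,"z":0,"yaw":0,"gripper":1},{"x":0,"y":0,"z":0,"yaw":0,"gripper":1}]'
python3 -c "
from h import *
go(496,-20.3,236,78.4)"
```

```text
time_s: 2.1
ee_pos: [338.6, -268.0, 235.7]
ee_rot: [180.0, -0.2, 78.7]
force: [-0.9, -0.3, -0.6]
gripper_width: 91.3
pos [ 338.6 -268.   235.7] rot [ 1.7999e+02 -1.7000e-01  7.8670e+01] q [-40.   5. 107.   0.  68. -29.] F [-0.9 -0.3 -0.6] w 91.3 t 2.1
go cm [27.38 10.57  0.05] yaw 0.05
```

```bash
python3 -m inch '[{"x":3.04,"y":1.17,"z":0,"yaw":0,"gripper":1},{"x":3.04,"y":1.17,"z":0,"yaw":0,"gripper":1},{"x":3.04,"y":1.17,"z":0,"yaw":0,"gripper":1},{"x":3.04,"y":1.17,"z":0,"yaw":0,"gripper":1},{"x":3.04,"y":1.17,"z":0,"yaw":0,"gripper":1},{"x":3.04,"y":1.17,"z":0,"yaw":0,"gripper":1},{"x":3.04,"y":1.17,"z":0,"yaw":0,"gripper":1},{"x":3.04,"y":1.17,"z":0,"yaw":0,"gripper":1},{"x":3.04,"y":1.17,"z":0,"yaw":0,"gripper":1},{"x":0,"y":0,"z":0,"yaw":0,"gripper":1},{"x":0,"y":0,"z":0,"yaw":0,"gripper":1}]'
python3 -c "
from h import *
f=grab('wrist','w1')
go(496,-20.3,168,78.4)
print(proj(f,[[499,.5,177],[494.8,-20.1,182],[494.8+20.6,-20.1-4.2,165]]))"
```

```text
time_s: 3.02
ee_pos: [495.3, -24.8, 235.3]
ee_rot: [-179.9, 0.0, 78.6]
force: [-1.0, -0.4, -0.4]
gripper_width: 91.0
pos [494.7 -25.6 235.4] rot [-1.7992e+02  6.0000e-02  7.8460e+01] q [ -4.  11. 100.  -0.  69.   7.] F [ 0.2 -0.7  0.5] w 91.2 t 3.0667
go cm [0.56 0.03 6.74] yaw 0.01
[[315.15468847 187.05208392]
 [315.11095131 215.98156012]
 [341.35680479 209.81197309]]
```

View pics/w1.png

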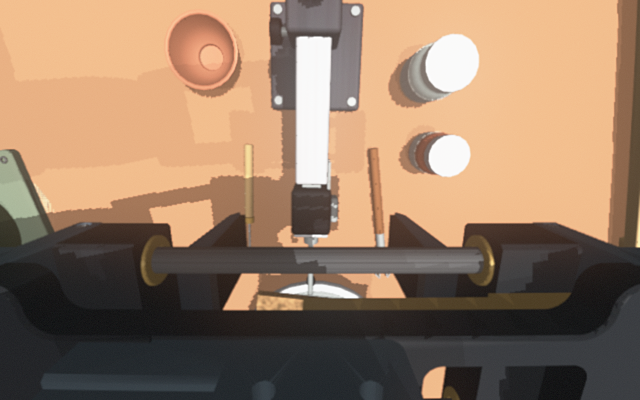

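The wrist view shows the mouth at (312,185), the head centre at (311,211) and the button at (334,209). The fingers' midline is near column 319.5, so the head sits a few mm towards tool -y. I'll go down, correct y by -2 mm, and close part way.

```bash
python3 -m inch '[{"x":0.3,"y":-0.2,"z":0,"yaw":0,"gripper":1},{"x":0,"y":0,"z":1.2,"yaw":0,"gripper":1},{"x":0,"y":0,"z":1.2,"yaw":0,"gripper":1},{"x":0,"y":0,"z":1.2,"yaw":0,"gripper":1},{"x":0,"y":0,"z":1.2,"yaw":0,"gripper":1},{"x":0,"y":0,"z":1.2,"yaw":0,"gripper":1},{"x":0,"y":0,"z":0.7,"yaw":0,"gripper":0.4},{"x":0,"y":0,"z":0,"yaw":0,"gripper":0.2},{"x":0,"y":0,"z":0,"yaw":0,"gripper":0.2},{"x":0,"y":0,"z":0,"yaw":0,"gripper":0.2},{"x":0,"y":0,"z":0,"yaw":0,"gripper":0.2},{"x":0,"y":0,"z":0,"yaw":0,"gripper":0.2}]'
python3 -c "
from h import *
f=grab('wrist','w2');g=grab('top','t2')
go(496,-20.3,168,78.4)
cv2.imwrite('pics/w2c.png',cv2.resize(f['pixels'][100:300,220:420,::-1],None,fx=3,fy=3,interpolation=cv2.INTER_CUBIC))
s=telemetry.state();p=s['ee_pos'];Y=np.array([.98,-.201,0])
print(proj(f,[p+Y*27+[0,0,-22],p-Y*27+[0,0,-22],p+[0,0,15],p+[0,0,-3]]))"
```

```text
time_s: 4.07
ee_pos: [494.1, -22.1, 169.6]
ee_rot: [179.9, -0.0, 78.4]
force: [0.1, -0.2, 0.1]
gripper_width: 55.9
pos [493.9 -22.  169.4] rot [179.95  -0.    78.4 ] q [ -4.  14. 106.  -0.  60.   8.] F [-0.1 -0.4  0.2] w 54.7 t 4.1667
go cm [0.21 0.17 0.14] yaw 0.0
[[358.59138639 236.70819008]
 [274.75756918 236.78198607]
 [316.72285834 262.87787665]
 [316.70191818 248.73739844]]
```

View pics/w2c.png

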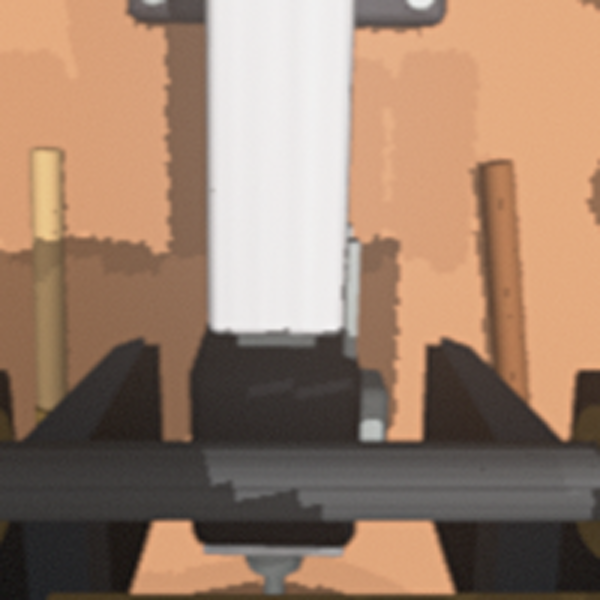

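The crop shows the finger inner edges at 160 and 427 (mid 293.5) and the head from 192 to 358 (mid 275). The head is therefore about 3.3 mm towards tool -y. The button's 5 mm of travel moves the final pinch centre 0.5 mm, so I'll shift y by -2.8 mm and close.

```bash
python3 -m inch '[{"x":0.1,"y":-0.14,"z":0.1,"yaw":0,"gripper":0.2},{"x":0.1,"y":-0.14,"z":0,"yaw":0,"gripper":0.2},{"x":0,"y":0,"z":0,"yaw":0,"gripper":0.2},{"x":0,"y":0,"z":0,"yaw":0,"gripper":-1},{"x":0,"y":0,"z":0,"yaw":0,"gripper":-1},{"x":0,"y":0,"z":0,"yaw":0,"gripper":-1},{"x":0,"y":0,"z":0,"yaw":0,"gripper":-1},{"x":0,"y":0,"z":0,"yaw":0,"gripper":-1},{"x":0,"y":0,"z":0,"yaw":0,"gripper":-1},{"x":0,"y":0,"z":0,"yaw":0,"gripper":-1}]' 20
python3 -c "
from h import *
go(496,-20.3,168,78.4)"
```

```text
time_s: 5.0
ee_pos: [491.4, -19.4, 168.0]
ee_rot: [180.0, -0.0, 78.4]
force: [-0.0, 1.4, -0.9]
gripper_width: 30.4
pos [491.4 -19.4 168. ] rot [ 1.800e+02 -2.000e-02  7.836e+01] q [ -4.  14. 106.   0.  60.   8.] F [-0.   1.4 -0.9] w 30.4 t 5.0
go cm [ 0.01  0.47 -0.  ] yaw -0.01
```

The width is 30.4 mm (31 expected with the button fully in) and the side force is about zero, so the button is pressed. Now I'll draw it out.

```bash
python3 -m inch '[{"x":-0.3,"y":0,"z":0,"yaw":0,"gripper":-1},{"x":-0.6,"y":0,"z":0,"yaw":0,"gripper":-1},{"x":-0.8,"y":0,"z":0,"yaw":0,"gripper":-1},{"x":-0.8,"y":0,"z":0,"yaw":0,"gripper":-1},{"x":-0.8,"y":0,"z":0,"yaw":0,"gripper":-1},{"x":0,"y":0,"z":0,"yaw":0,"gripper":-1},{"x":0,"y":0,"z":0,"yaw":0,"gripper":-1}]'
python3 -c "
from h import *
go(491.4,-19.4,168,78.4)"
```

```text
time_s: 5.58
ee_pos: [484.0, -52.6, 167.9]
ee_rot: [-179.9, 0.0, 78.3]
force: [-2.0, 3.3, 2.2]
gripper_width: 30.3
pos [484.  -52.6 167.9] rot [-1.7994e+02  2.0000e-02  7.8320e+01] q [ -8.  14. 107.  -0.  60.   4.] F [-2.   3.3  2.2] w 30.3 t 5.5833
go cm [ 3.4   0.05 -0.01] yaw -0.02
```

```bash
python3 -m inch '[{"x":-0.5,"y":0,"z":0,"yaw":0,"gripper":-1},{"x":-0.8,"y":0,"z":0,"yaw":0,"gripper":-1},{"x":-0.9,"y":0,"z":0,"yaw":0,"gripper":-1},{"x":-0.9,"y":0,"z":0,"yaw":0,"gripper":-1},{"x":-0.9,"y":0,"z":0,"yaw":0,"gripper":-1},{"x":-0.9,"y":0,"z":0,"yaw":0,"gripper":-1},{"x":-0.7,"y":0,"z":0,"yaw":0,"gripper":-1},{"x":-0.4,"y":0,"z":0,"yaw":0,"gripper":-1},{"x":0,"y":0,"z":0,"yaw":0,"gripper":-1},{"x":0,"y":0,"z":0,"yaw":0,"gripper":-1},{"x":0,"y":0,"z":0,"yaw":0,"gripper":-1}]'
python3 -c "
from h import *
go(491.4,-19.4,168,78.4)
f=grab('wrist','w3')
cv2.imwrite('pics/w3c.png',cv2.resize(f['pixels'][0:260,240:400,::-1],None,fx=3,fy=2.3,interpolation=cv2.INTER_CUBIC))"
```

```text
time_s: 6.5
ee_pos: [471.3, -110.3, 167.9]
ee_rot: [-179.8, -0.0, 78.4]
force: [-3.8, 3.2, 3.7]
gripper_width: 30.7
pos [ 471.3 -110.3  167.9] rot [-1.7982e+02 -1.0000e-02  7.8380e+01] q [-15.  14. 107.   0.  60.  -3.] F [-3.8  3.2  3.7] w 30.7 t 6.5
go cm [ 9.31  0.14 -0.01] yaw -0.0
```

View pics/w3c.png

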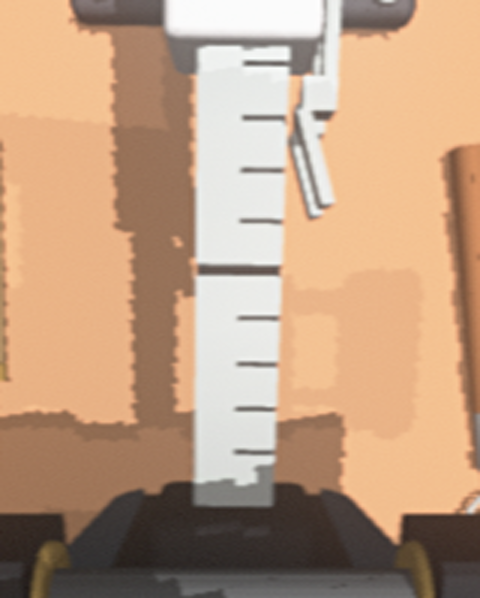

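The crop shows the short 90 line at row 63, the arm coming out of the mouth at about row 46 and a spacing of about 56 rows, so the reading is about 93.0. The TCP travel says 93.1. About 6.9 mm is left, with a small sideways correction to relieve the force.

```bash
python3 -m inch '[{"x":-0.2,"y":-0.05,"z":0,"yaw":0,"gripper":-1},{"x":-0.2,"y":-0.05,"z":0,"yaw":0,"gripper":-1},{"x":-0.2,"y":-0.05,"z":0,"yaw":0,"gripper":-1},{"x":-0.09,"y":0,"z":0,"yaw":0,"gripper":-1},{"x":0,"y":0,"z":0,"yaw":0,"gripper":-1},{"x":0,"y":0,"z":0,"yaw":0,"gripper":-1},{"x":0,"y":0,"z":0,"yaw":0,"gripper":-1},{"x":0,"y":0,"z":0,"yaw":0,"gripper":-1}]'
python3 -c "
from h import *
go(491.4,-19.4,168,78.4)
f=grab('wrist','w4');grab('side','s4')
cv2.imwrite('pics/w4c.png',cv2.resize(f['pixels'][0:120,280:380,::-1],None,fx=6,fy=5,interpolation=cv2.INTER_CUBIC))"
```

```text
time_s: 7.22
ee_pos: [469.7, -117.1, 167.9]
ee_rot: [-180.0, 0.0, 78.4]
force: [-1.5, 3.5, 1.3]
gripper_width: 30.4
pos [ 469.7 -117.1  167.9] rot [-1.7998e+02  1.0000e-02  7.8400e+01] q [-15.  13. 107.  -0.  59.  -4.] F [-1.5  3.5  1.3] w 30.4 t 7.2167
go cm [ 1.001e+01  1.600e-01 -1.000e-02] yaw 0.0
```

View pics/w4c.png

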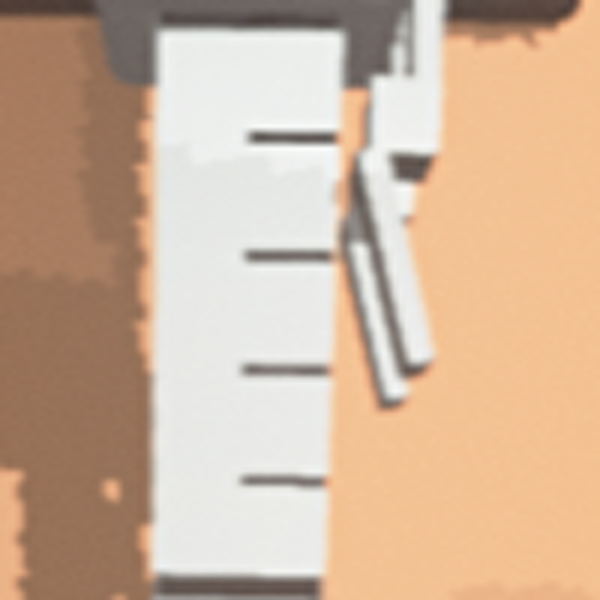

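The long line right across (the 100) lies at crop row ~18, exactly at the sleeve's mouth (row ~12). The lines for 90, 80, 70 and 60 are at 137, 256, 370 and 481, which extrapolates to about 14 for the 100. The reading is therefore 100.0 to 100.3, and the TCP travel says 100.1. I'll check that it stands still and look at the side picture.

```bash
python3 -m inch '[{"x":0,"y":0,"z":0,"yaw":0,"gripper":-1},{"x":0,"y":0,"z":0,"yaw":0,"gripper":-1},{"x":0,"y":0,"z":0,"yaw":0,"gripper":-1},{"x":0,"y":0,"z":0,"yaw":0,"gripper":-1},{"x":0,"y":0,"z":0,"yaw":0,"gripper":-1},{"x":0,"y":0,"z":0,"yaw":0,"gripper":-1}]'
python3 -c "
from h import *
go(491.4,-19.4,168,78.4)
a=load('w4')['pixels'];f=grab('wrist','w5')['pixels'];print('diff',np.abs(a[0:200].astype(int)-f[0:200]).mean())
s=cv2.resize(grab('side','s5')['pixels'][150:280,240:480,::-1],None,fx=3.3,fy=3.3,interpolation=cv2.INTER_CUBIC);cv2.imwrite('pics/s5c.png',s)"
```

```text
time_s: 7.82
ee_pos: [469.7, -117.1, 168.0]
ee_rot: [-180.0, 0.0, 78.4]
force: [-2.4, 3.9, 3.5]
gripper_width: 30.4
pos [ 469.7 -117.1  168. ] rot [-179.99    0.     78.4 ] q [-15.  13. 107.  -0.  59.  -4.] F [-2.4  3.9  3.5] w 30.4 t 7.8167
go cm [10.    0.16 -0.  ] yaw -0.0
diff 0.849765625
```

View pics/s5c.png

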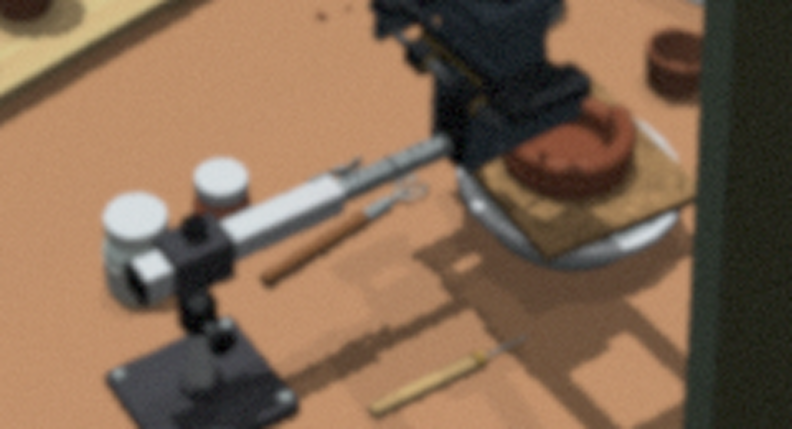

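The side crop shows the arm drawn out, with the gripper on the head at about (470,130). The pot still stands on the board at (570,145), and the jars and tools are where they were. The TCP hasn't moved between readings, so I'm handing in.

```bash
python3 -c "
from h import *
print(env.job_done())"
```

```text
the job is handed in; nothing more can be done
None
```

I pinched the head from above at 20 N, which pressed the lock button in, then drew the arm out to the second long line. I handed in at about 8 s with the head still gripped.

- **Scale:** in the last close picture the 100 mm line stood at the sleeve's mouth. I read 100.0 to 100.3, and the tool's travel from home came to 100.0.
- **Stillness:** the tool position did not change over the last 0.6 s. The gripper width stayed at 30.4 mm; 31 mm was expected with the button fully in.
- **Forces:** the wrist force was about 6 N in all: about 4 N of spring pull, the rest up and sideways. A sideways force of nearly 4 N built up during the pull, so I nudged the tool 1.5 mm across. My estimate of the pull direction was off by roughly 1°.
- **Surroundings:** the side picture shows the pot, jars and tools in their places; I judged this by eye and did not measure it. The gripper hid the pointer tip, so its clearance over the pot rests on the given heights (tip 127 mm, rim about 113 mm), with the tool staying level throughout.
- **Disagreement:** the top-camera position and the wrist view differed by 3 to 5 mm across the head. I went by the wrist view, and the grip came out centred with almost no side force.

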